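Close up the slatted drying rack and set its clamp

ROBOT

A 6-joint arm with a two-finger parallel gripper is mounted at the origin on the work surface. World frame = base frame: x ahead of the robot, y to its left, z up, the work surface at z = 0. Lengths are in m, angles in rad, forces in N, time in s.
With the tool pointing down it reaches from about 0.225 to 0.875 m from the base axis. Payload 3.4 kg.
Tool frame: the origin (TCP) lies at the very end of the fingers, on their centre line; the grasp point (between the pads) lies manip.pinch_z behind it (manip.pinch_z is the distance from the TCP to the grasp point, in m); z points along the fingers, y is the direction in which the jaws open and shut (so a half turn about z gives the same grasp; the last joint's range is limited). The gripper opens to 85 mm and grips with 20 to 120 N. Pads are 22 mm wide; open, the fingers measure 114 mm over their backs; the gripper's body (76 mm by 85 mm) begins 54 mm behind the grasp point. The pads swing forward as they close: fully open they stand 13 mm farther back than shut.
Start: joints at [-1.405, 0.276, 1.505, -0, 1.361, -0.121], TCP at [0.163, -0.552, 0.231] pointing down, gripper open.
Joint ranges: [-2.89, 2.89], [-0.75, 2.08], [0.22, 2.7], [-1.18, 4.32], [0.11, 2.71], [-2.7, 2.7]. Speed limits (rad/s): [2.57, 2.57, 3.14, 3.14, 3.14, 3.14].

INTERFACE

Orientations are given as a unit quaternion [w, x, y, z].
In Python, from rig import manip, imaging, workorder gives the robot as it stands.
- The arm moves only by the tool apply_moves, never from a script. Its argument "moves" is one flat list of numbers, 7 for each row, row after row: the finger opening in m, from 0 to 0.0854, then the shift along the tool's x, y, z in m, then the turn, a rotation vector about the tool's x, y, z in rad. In form: [jaw, tx, ty, tz, rx, ry, rz, jaw, tx, ty, tz, rx, ry, rz, ...]. A call has exactly 8 rows; each row shifts and turns the pose as measured when the row begins, along the tool's axes as they then stand; what a row does not reach is not made up. A row lasts 1/12 s, in which the tool goes at most 41.7 mm and 7.16 degrees, less where a joint would pass 70% of its speed; a pose out of reach is approached as far as the arm can. A call with a gripper value outside its range is refused whole. The fingers move at their own pace and stop on an object; "newtons" is the grip in N (left out, the last holds). Time passes only in rows, so rows that do not move let the fingers close, or fill a call up. It gives the time, the measured TCP pose, the force and the opening at its end, in the units of the state.
- manip.get_state(): the state, without advancing time (a new reading comes with each control period).
- imaging.get_image(name): name is "scene" or "top"; returns a dict with "image" (480x640x3 uint8, red, green, blue), "range_z" (480x640 float32, m along the optical axis (not along the pixel's ray), 0 where there is no reading), "fx", "fy", "cx", "cy" (pixels), "R" (3x3) and "t" (3): a world point X has camera coordinates R X + t. Camera axes: x right, y down, z forward; pixel columns grow to the right and rows downward; lengths in m; the calibration is good to about 2 mm. A picture is of the moment at which its call begins.
- workorder.sign_off(): hands the job in, once; it reports no verdict.
The state is a dict: "clock": time; "qpos": joint angles; "qd": joint speeds; "effort": joint torques, N m; "position": TCP position; "ee_rot": TCP orientation; "contact_force": force on the tool from outside, world axes, zero at the start; "moment": the same for the moment, N m; "width": finger opening in m.
Only numpy, scipy, OpenCV 4.12 (cv2) and the standard library are available. Lean on these libraries where they do the work, as an engineer would, in place of code of your own. Each camera call takes 0.05 s, during which the arm holds its last target.

TASK

Close the pottery drying rack: slide its loose pale half flat along the bench, without lifting it, so that its slats run between those of the fixed dark half, fully home. Then turn the wing screw clockwise until it bottoms, and back it off a quarter of a turn so the wood can still move. Leave the glaze test strip lying on the fixed half, and everything else on the bench, undisturbed.

Things in the scene. Friction and masses are not known exactly. Their poses are not given: they have to be found in the camera images.
- rack: Fixed half of the rack, dark wood, fastened to the bench. Origin on the bench under the middle of its rail, z up. The rail is 124 mm long in x, 30 mm wide in y, 27 mm high; its slats run along -y. A thin metal clamp bar as long as the rail lies over y = -34 to 2 mm, its top at most 38 mm above the bench; its rubber toes stay above the pale slats.
- dark_ends (a point): Middle of the open ends of the dark slats, at their top edge, 103 mm from the rack's origin along its -y; axes as the rack's. The three slats are centred at x = -36, 0 and 36 mm, each 14 mm wide and 27 mm high, with round ends.
- home (a point): Point fixed to the rack where half_mid comes to lie when the rack is fully closed (rack's x = 0, y = -120 mm, 11 mm above the bench), the axes then parallel. The pale slats' ends then touch the dark rail.
- half_mid (a point): Middle of the rail of the loose half, half-way up (11 mm above the bench): pale wood, green stripe on the rail, 0.3 to 0.55 kg, flat on the bench. The rail is 124 mm long in x, 30 mm wide in y, 22 mm high; slats run along +y. Flat outer sides at x = -61 and 61 mm reach from the rail to 98 mm in y. It starts beyond the dark slats' open ends, off to one side and askew.
- pale_ends (a point): Middle of the open ends of the loose half's slats, half-way up, 105 mm from half_mid along its +y. Its four slats are centred at x = -54, -18, 18 and 54 mm, each 14 mm wide, 22 mm high, with round ends; they pass between and outside the dark ones with 4 mm play to each side.
- clamp (a joint): Angle of the wing screw on the middle of the fixed rail, growing clockwise seen from above. It bottoms against a hard stop at 3.0 rad; it starts 0.7 to 1.3 rad short of that, and stays where it is left (friction about 0.06 N m). A quarter of a turn back from the stop reads 1.43. It turns freely whether or not the rack is closed.
- wing (a point): Wing of the screw, on its axis at the height to grip, 63 mm above the bench, over the middle of the dark rail. An upright black plate, 36 mm long in x, 12 mm thick in y, 48 to 74 mm above the bench, orange at its +x end, on a 10 mm stem. At joint value 0 its axes are the rack's; it turns clockwise as the joint grows and does not rise or sink.
- strip: Blue glazed test strip, 100 x 36 x 7 mm, loose, lying across the three dark slats between the clamp bar and their open ends, its underside 27 mm above the bench (the pale slats pass under it). Origin in the middle of its underside. Leave it there.
- beaker: White ceramic beaker, 72 mm across, 85 mm high, standing on the bench to the left of the rack. Origin at the middle of its foot. Bystander.
- bowl: Small terracotta bowl, 110 mm across, 50 mm high, on the bench to the left. Origin at the middle of its foot. Bystander.
- jar: Amber jar with white lid, 68 mm across, 85 mm high, on the bench to the right. Origin at the middle of its foot. Bystander.
- rib: Flat wooden rib, 100 x 50 x 8 mm, lying on the bench between the rack and the robot, to its left. Origin in the middle of its underside. Bystander.
- brush: Flat brush with wooden handle, about 200 mm long, lying on the bench to the right. Bystander.
Things that resemble listed ones, but are neither listed nor needed, are in the scene too. What is shaped like the part that bears half_mid but yellow is not meant.

How it is judged:
On the way, in this order (a step that is already met when the one before it is completed fails the run):
1. the loose half is slid fully home between the fixed slats (y of half_mid in the frame of rack above -0.124 m and x of half_mid in the frame of rack between -0.006 and 0.006 m and angle between the y axis of half_mid and the y axis of rack, either way round below 0.07 rad and height (world z) of half_mid below 0.016 m and angle between half_mid's own z axis and vertical below 0.06 rad), for 0.2 s.
2. with the rack closed, the wing screw is turned clockwise until it bottoms (all of step 1 and value of joint clamp above 2.92 rad), for 0.05 s.
At the end, for the whole second after the job is handed in: The loose half lies flat, closed to within 4 mm of home, within 6 mm sideways and 4 degrees of parallel; the wing screw rests a quarter of a turn (within 15 degrees) back from its stop; the test strip still lies on the dark slats (all of step 1 and value of joint clamp between 1.17 and 1.69 rad and velocity of joint clamp between -0.05 and 0.05 rad/s and z of strip in the frame of rack between 0.022 and 0.032 m); the robot touches nothing.
It fails at once if the loose half is lifted off the bench (by more than 20 mm) or tipped (over 15 degrees) (height (world z) of half_mid above 0.031 m or angle between half_mid's own z axis and vertical above 0.26 rad).
It fails at once if the test strip is shifted by more than 15 mm (distance of strip from where it was at the start of the episode above 0.015 m).
It fails at once if a bystander is moved by more than 25 mm (distance of any of beaker, bowl, jar, rib, brush from where it was at the start of the episode above 0.025 m).
It also fails if it takes over 70 s, if anything falls off the work surface, if the arm or the gripper's body presses on something with over 40 N, if the wrist force passes 120 N, or if a joint passes its speed limit or range.

## Working session

There is one attempt and no reset: what is moved stays moved. The work goes in short steps, Python scripts to look and compute and a tool call to move; the robot and the scene stay as the last step left them, time stands still between calls to the robot, and variables do not carry over. Pictures are saved under pics/ and viewed, and the job is handed in when it is done.

Besides the shell and the picture viewer there is one more tool, called after "Request:" as name(argument=value, ...) on one line, values as JSON. apply_moves: Moves the arm, as the interface text tells. Its arguments: {"type":"object","properties":{"moves":{"type":"array"},"newtons":{"type":"number"}},"required":["moves"]}

```bash
mkdir -p pics
cat > h.py <<'E'
import numpy as np,cv2
from rig import manip,imaging,workorder
def snap(n,tag):
    d=imaging.get_image(n); cv2.imwrite(f'pics/{tag}.png',d['image'][:,:,::-1]); np.savez(f'pics/{tag}.npz',**d); return d
def cloud(d):
    z=d['range_z'].astype(float); v,u=np.mgrid[:480,:640]
    P=np.stack([(u-d['cx'])/d['fx']*z,(v-d['cy'])/d['fy']*z,z],-1)
    return (P-d['t'])@d['R']
E
python3 - <<'E'
from h import *
for n in('scene','top'):
    d=snap(n,n+'0'); print(n,d['fx'],d['cx'],d['cy'],d['R'],d['t'])
print(manip.get_state(),manip.pinch_z)
E
```

```text
scene 500.34217899166384 328.9710968034136 239.2052128978202 [[-0.82839994  0.56003098  0.01090136]
 [ 0.44221405  0.66582235 -0.6009387 ]
 [-0.34380266 -0.49299685 -0.79922077]] [ 0.43033055 -0.15606395  1.46387922]
top 456.1249798392699 311.125964877127 234.66540947791574 [[ 0.01809812 -0.99982092  0.00553066]
 [-0.99367146 -0.01859958 -0.11077497]
 [ 0.110858   -0.00349084 -0.99383013]] [-0.04163739  0.49270158  0.98767018]
{'clock': 0.1, 'qpos': array([-1.40497629e+00,  2.76551388e-01,  1.50599392e+00,  2.04247132e-05,
        1.36069550e+00, -1.20993349e-01]), 'qd': array([ 0.000516  , -0.00382615, -0.00405032, -0.0004603 , -0.00038126,
       -0.00054056]), 'effort': array([ 1.77231817e-03, -4.17701232e+01, -2.46404779e+01, -1.04214866e-04,
        5.80147360e-03,  1.17317850e-05]), 'position': array([ 0.16259503, -0.55105322,  0.23052004]), 'ee_rot': array([-8.24092698e-04,  9.89734840e-01,  1.42913494e-01, -8.48522960e-06]), 'contact_force': array([ 0.68037957, -0.01908216, -0.82798806]), 'moment': array([0.03305461, 0.00052641, 0.01727631]), 'width': 0.08559037169720696} 0.0187
```

View pics/top0.png

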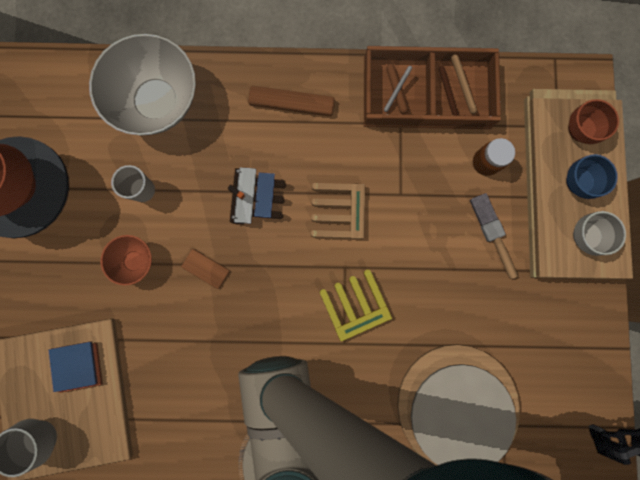

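View pics/scene0.png

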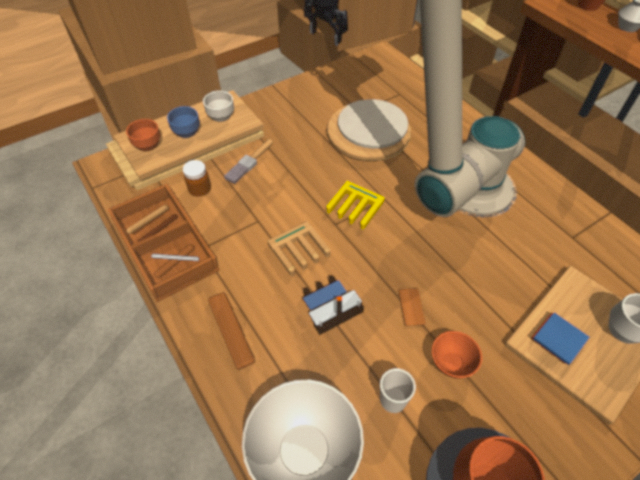

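Run:
```python
from h import *
for n,(a,b,c,e) in {'top0':(140,260,210,390),'scene0':(210,350,250,390)}.items():
    im=cv2.imread(f'pics/{n}.png')[a:b,c:e]; cv2.imwrite(f'pics/{n}c.png',cv2.resize(im,None,fx=4.2,fy=4.2,interpolation=cv2.INTER_CUBIC))
d=dict(np.load('pics/top0.npz'));P=cloud(d)
print(np.round(P[150:250:50,400,:],3))
z=P[...,2]
im=d['image'];hsv=cv2.cvtColor(im,cv2.COLOR_RGB2HSV)
np.set_printoptions(linewidth=250)
print((z[176:246:3,300:375:3]*1000).astype(int))
print((z[160:230:3,225:295:3]*1000).astype(int))
for uv in [(360,211),(315,187),(265,195),(243,195)]: print(uv,hsv[uv[1],uv[0]])
```

```text
[[ 0.7   -0.237 -0.002]
 [ 0.58  -0.235  0.006]]
[[   0    0    0    0   -2    0    3    0    2    1   -2    1   -1   -2    1    2    1    2    0    1    2    0    0    1    2]
 [   0   -1    1    0    1    0    0    1   -1   -1    0   -1    1    2    0   -1    0   -2    3    1    0    2    0   -1    1]
 [   0   -2   -1    2    0    0   -1    1    0    0    0   -1    2   -2   -4    2   -2    1    0   -3   -4    0    3    1    0]
 [   0    0    0   -1   20   21   18   22   21   20   23   22   22   21   23   20   21   22   22   19   23   23    2    0   -2]
 [   0    0    0    2    4   21   22   21   21   21   25   20   19   21   22   22   24   22   24   23   22   22   -3   -2    1]
 [   0    1   -3    0   -3    0    2   -3    2    0    0   -3    0    0    2    4    1    7   25   21   22   22    0    0    3]
 [   0   -1    1   -1    1    0    0    0   -1    1    0    1   -1    1    0    0   -1   14   21   21   23   20   -1    0   -1]
 [   2    1   -1   -1    0    3    0    0    1    0    0    0   -3   -2   -1    0    0   13   19   18   22   20    2    1    0]
 [  -1    0    0    1   23 
[... 4374 characters left out ...]
8   42   34   34   34   37   34    0    1    1    3    3   10   31   17   19   25   12    0   -2    0    1]
 [  -1    0   26   28   39   33   36   35   34    0    0    0   -3    2   -2   -3    0   -2    1    1    0    2    2    1]
 [   1   -1    0    4    8   10   14    0    1    0    0    0    0    0    0    3    0    0    0   -2    0    2   -2    0]
 [   1    3    0    1    1   -3    1   -2   -4    0    0    2    0    0    1    3    0   -3   -2    0    0    0    0    0]
 [   0   -1   -2 1036    0    2    1   -2   -1    1    0    0    1    2   -1    1   -1    2    1   -1   -3    1    1    0]]
(360, 211) [ 15 116 149]
(315, 187) [ 16 114 156]
(265, 195) [108  95  97]
(243, 195) [ 10 176  84]
```

View pics/top0c.png

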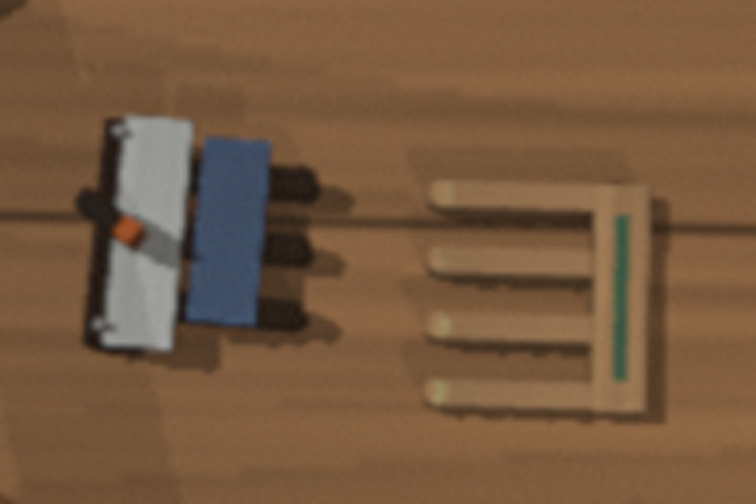

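View pics/scene0c.png

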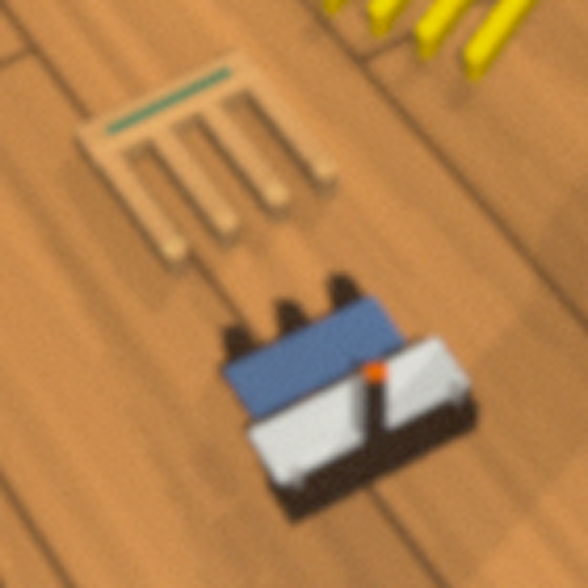

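```bash
cat >> h.py <<'E'
from scipy.optimize import minimize
def box(p,x0,x1,y0,y1):
    q=np.abs(p-[(x0+x1)/2,(y0+y1)/2])-[(x1-x0)/2,(y1-y0)/2]
    return np.linalg.norm(np.maximum(q,0),axis=-1)+np.minimum(q.max(-1),0)
def cap(p,xc,ya,yb): # slat with round end at ya, to yb (ya the tip)
    s=np.sign(yb-ya); y0,y1=sorted((ya+s*.007,yb))
    y=np.clip(p[:,1],y0,y1); return np.hypot(p[:,0]-xc,p[:,1]-y)-.007
def sd_pale(p):
    s=[box(p,-.062,.062,-.015,.015)]+[cap(p,x,.105,.01) for x in(-.054,-.018,.018,.054)]
    return np.min(s,0)
def sd_rack(p):
    s=[box(p,-.062,.062,-.034,.015)]+[cap(p,x,-.103,-.03) for x in(-.036,0,.036)]
    return np.min(s,0)
def fit(P,lab,sd,x0,w=.0015):
    m=np.hypot(*(P[...,:2]-x0[:2]).reshape(-1,2).T).reshape(lab.shape)<.17
    p=P[m][:,:2];L=lab[m]
    def f(x):
        c,s=np.cos(x[2]),np.sin(x[2]); q=(p-x[:2])@np.array([[c,-s],[s,c]])
        return -np.sum(L/(1+np.exp(np.clip(sd(q)/w,-30,30))))
    best=None
    for dx in(-.01,0,.01):
      for dy in(-.01,0,.01):
        for dt in(-.1,0,.1):
          r=minimize(f,np.array(x0)+[dx,dy,dt],method='Nelder-Mead',options=dict(initial_simplex=np.array(x0)+[dx,dy,dt]+np.array([[0,0,0],[.006,0,0],[0,.006,0],[0,0,.08]]),xatol=1e-5,fatol=.01))
          if best is None or r.fun<best.fun: best=r
    return best.x,best.fun/np.sum(L>0)
def fitpale(d,x0):
    P=cloud(d);z=P[...,2]; hsv=cv2.cvtColor(d['image'],cv2.COLOR_RGB2HSV)
    lab=np.where((z>.014)&(z<.03),1.,np.where(z<.008,-1.,0.)); return fit(P,lab,sd_pale,x0)
E
python3 - <<'E'
from h import *
for n in('top0','scene0'):
    d=dict(np.load(f'pics/{n}.npz'));P=cloud(d);z=P[...,2]
    if n=='top0': print('guess',P[211,357],P[195,243])
    print(n,'pale',fitpale(d,[.560,-.13,0]))
    hsv=cv2.cvtColor(d['image'],cv2.COLOR_RGB2HSV).astype(int)
    blue=(hsv[...,0]>95)&(hsv[...,0]<125)&(hsv[...,1]>70)&(z>.025)&(np.hypot(P[...,0]-.61,P[...,1]-.1)<.15)
    if n=='top0': Pb=P[blue];print('strip',Pb.mean(0),cv2.minAreaRect((Pb[:,:2]*1000).astype(np.float32)))
    else: Pb=P[blue];print('strip',Pb.mean(0),cv2.minAreaRect((Pb[:,:2]*1000).astype(np.float32)))
    lab=np.where((z>.02)&(z<.042),1.,np.where(z<.008,-1.,0.)); lab[cv2.dilate(blue.astype(np.uint8),np.ones((3,3)))>0]=0
    print(n,'rack',fit(P,lab,sd_rack,[.61,.105,0]))
    w=(z>.055)&(z<.082)&(np.hypot(P[...,0]-.61,P[...,1]-.11)<.08)
    print('wing',P[w].mean(0),w.sum(),cv2.minAreaRect((P[w][:,:2]*1000).astype(np.float32)))
E
```

```text
guess [ 0.54970399 -0.13500196  0.02105152] [0.57227042 0.1160588  0.06726832]
top0 pale (array([ 0.55225531, -0.13705141, -0.00851862]), np.float64(-0.7081668231482787))
strip [0.57991515 0.07368409 0.03399015] ((580.4429321289062, 74.23783111572266), (36.72427749633789, 97.38179016113281), 85.48774719238281)
top0 rack (array([ 0.58228606,  0.13308175, -0.06431956]), np.float64(-0.7359851865590534))
wing [0.57906316 0.13022822 0.07232003] 112 ((580.2640991210938, 131.13690185546875), (36.14676284790039, 12.295451164245605), 54.70371627807617)
scene0 pale (array([ 0.55240906, -0.13755808, -0.01401928]), np.float64(-0.6211637973199591))
strip [0.58483939 0.07476524 0.03246903] ((584.4549560546875, 74.68858337402344), (38.92051315307617, 95.23564147949219), 85.22034454345703)
scene0 rack (array([ 0.58224572,  0.13136858, -0.06124248]), np.float64(-0.7568966477212763))
wing [0.58527403 0.13477063 0.0702638 ] 104 ((584.17138671875, 133.24136352539062), (37.109092712402344, 11.588988304138184), 55.714263916015625)
```

Add to h.py:
```python
def togo(x,y,z,a):
    s=manip.get_state();w,i,j,k=s['ee_rot'];from scipy.spatial.transform import Rotation as Ro
    R=Ro.from_quat([i,j,k,w]).as_matrix(); T=np.array([[np.cos(a),np.sin(a),0],[np.sin(a),-np.cos(a),0],[0,0,-1]])
    print('t',s['clock'],'pos',np.round(s['position'],4),'a',np.round(np.arctan2(R[1,0],R[0,0]),4),'w',round(s['width'],4),'F',np.round(s['contact_force'],1),'M',np.round(s['moment'],2),'q',np.round(s['qpos'],2))
    print('shift',np.round(R.T@(np.array([x,y,z])-s['position']),4),'rv',np.round(Ro.from_matrix(R.T@T).as_rotvec(),4))
```

```text
(no output)
```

Request:
apply_moves(moves=[0.085,0.031,-0.0195,0,0,0,0,0.085,0.031,-0.0195,0,0,0,0,0.085,0.031,-0.0195,0,0,0,0,0.085,0.031,-0.0195,0,0,0,0,0.085,0.031,-0.0195,0,0,0,0,0.085,0.031,-0.0195,0,0,0,0,0.085,0.031,-0.0195,0,0,0,0,0.085,0.031,-0.0195,0,0,0,0])

```text
clock: 0.77
position: [0.3581, -0.3287, 0.2253]
ee_rot: [-0.002, 0.991, 0.136, -0.002]
contact_force: [0.3, -0.1, 0.3]
width: 0.0849
```

Request:
apply_moves(moves=[0.07,0.031,-0.0195,0,0,0,0,0.07,0.031,-0.0195,0,0,0,0,0.07,0.031,-0.0195,0,0,0,0,0.07,0.031,-0.0195,0,0,0,0,0.07,0.031,-0.0195,0,0,0,0,0.07,0.031,-0.0195,0,0,0,0,0.07,0.031,-0.0195,0,0,0,0,0.058,0,0,0,0,0,0])

```text
clock: 1.43
position: [0.5391, -0.1212, 0.2226]
ee_rot: [-0.005, 0.99, 0.138, -0.002]
contact_force: [-0.2, -0.1, 0.4]
width: 0.0597
```

```bash
python3 -c "
from h import *
togo(.5525,-.110,.231,1.56)"
```

```text
t 1.4333 pos [ 0.5391 -0.1212  0.2226] a 0.2775 w 0.0597 F [-0.2 -0.1  0.4] M [-0.05 -0.01 -0.  ] q [-0.35  0.25  1.56  0.01  1.34  0.94]
shift [ 0.0159 -0.0071 -0.0084] rv [-0.0111 -0.0039 -1.2825]
```

Request:
apply_moves(moves=[0.058,0.004,-0.002,0,0,0,-0.12,0.058,0,0,0,0,0,-0.12,0.058,0,0,0,0,0,-0.12,0.058,0,0,0,0,0,-0.12,0.058,0,0,0,0,0,-0.12,0.058,0,0,0,0,0,-0.12,0.058,0,0,0,0,0,-0.12,0.058,0,0,0,0,0,-0.12])

```text
clock: 2.1
position: [0.5406, -0.1149, 0.2178]
ee_rot: [-0.009, 0.803, 0.596, -0.003]
contact_force: [-0.0, -0.3, -0.1]
width: 0.0582
```

```bash
python3 -c "
from h import *
togo(.5525,-.110,.1,1.56)"
```

```text
t 2.1 pos [ 0.5406 -0.1149  0.2178] a 1.2782 w 0.0582 F [-0.  -0.3 -0.1] M [ 0.02  0.04 -0.02] q [-0.34  0.26  1.56  0.01  1.34 -0.05]
shift [0.0074 0.0122 0.1177] rv [-0.0178 -0.0088 -0.2817]
```

Request:
apply_moves(moves=[0.058,0.003,0.005,0.02,-0.006,-0.003,-0.1,0.058,0.003,0.005,0.02,-0.006,-0.003,-0.1,0.058,0,0,0.02,-0.006,-0.003,-0.08,0.058,0,0,0.02,0,0,0,0.058,0,0,0.02,0,0,0,0.058,0,0,0.01,0,0,0,0.058,0,0,0,0,0,0,0.058,0,0,0,0,0,0])

```text
clock: 2.77
position: [0.5485, -0.1136, 0.1019]
ee_rot: [-0.0, 0.705, 0.709, -0.001]
contact_force: [0.2, 0.3, 0.3]
width: 0.0584
```

```bash
python3 -c "
from h import *
togo(.5525,-.110,.05,1.56)"
```

```text
t 2.7667 pos [ 0.5485 -0.1136  0.1019] a 1.5764 w 0.0584 F [0.2 0.3 0.3] M [-0.03  0.02  0.  ] q [-0.33  0.36  1.73 -0.    1.06 -0.33]
shift [0.0036 0.0042 0.0519] rv [-0.0025  0.0011  0.0164]
```

Request:
apply_moves(moves=[0.058,0.0036,0.004,0.015,0,0,0.01,0.058,0,0,0.017,0,0,0.006,0.058,0,0,0.02,0,0,0,0.058,0,0,0,0,0,0,0.058,0,0,0,0,0,0,0.058,0,0,0,0,0,0,0.058,0,0,0,0,0,0,0.058,0,0,0,0,0,0])

```text
clock: 3.43
position: [0.5575, -0.1131, 0.0567]
ee_rot: [0.006, 0.711, 0.703, 0.001]
contact_force: [0.1, 0.4, 0.5]
width: 0.058
```

```bash
python3 -c "
from h import *
togo(.5525,-.110,.008,1.56)
for n in ('scene','top'):
    d=snap(n,n+'1')
im=cv2.imread('pics/scene1.png')[190:340,240:400];cv2.imwrite('pics/s1c.png',cv2.resize(im,None,fx=4,fy=4,interpolation=cv2.INTER_CUBIC))
"
```

```text
t 3.4333 pos [ 0.5575 -0.1131  0.0567] a 1.5588 w 0.058 F [0.1 0.4 0.5] M [-0.   -0.04 -0.  ] q [-0.32  0.41  1.78 -0.    0.94 -0.31]
shift [ 0.0033 -0.0055  0.0487] rv [ 0.01    0.0058 -0.0011]
```

View pics/s1c.png

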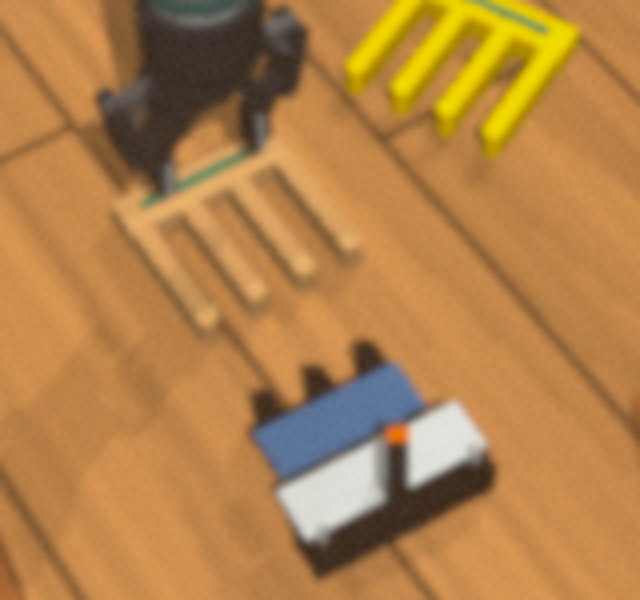

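Request:
apply_moves(moves=[0.058,0.003,-0.0055,0.005,0.008,0.005,0,0.058,0,0,0.005,0,0,0,0.058,0,0,0.005,0,0,0,0.058,0,0,0.004,0,0,0,0.058,0,0,0,0,0,0,0.058,0,0,0,0,0,0,0.058,0,0,0,0,0,0,0.058,0,0,0,0,0,0])

```text
clock: 4.2
position: [0.5514, -0.1096, 0.0359]
ee_rot: [0.001, 0.711, 0.703, 0.0]
contact_force: [0.3, -0.8, 0.3]
width: 0.0578
```

```bash
python3 -c "
from h import *
togo(.5525,-.110,.008,1.56)
"
```

```text
t 4.2 pos [ 0.5514 -0.1096  0.0359] a 1.559 w 0.0578 F [ 0.3 -0.8  0.3] M [-0.03  0.01 -0.02] q [-0.32  0.43  1.81  0.    0.9  -0.31]
shift [-0.0004  0.0011  0.0279] rv [ 0.0015  0.0003 -0.001 ]
```

```bash
python3 -c "
from h import *
d=snap('scene','scene2');t=snap('top','top2')
a=cv2.resize(d['image'][210:310,250:350,::-1],None,fx=4,fy=4,interpolation=cv2.INTER_CUBIC)
b=cv2.resize(t['image'][160:260,290:390,::-1],None,fx=4,fy=4,interpolation=cv2.INTER_CUBIC)
cv2.imwrite('pics/s2c.png',np.hstack([a,b]))
"
```

```text
(no output)
```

View pics/s2c.png

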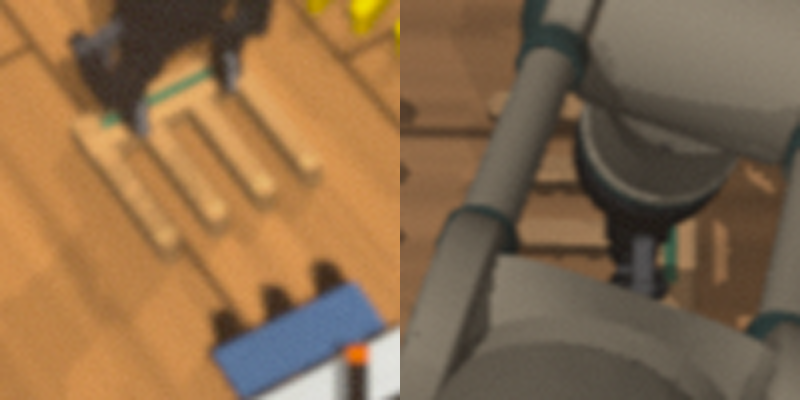

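Request:
apply_moves(moves=[0.058,0,0.001,0.004,0.001,0,0,0.058,0,0,0.004,0,0,0,0.058,0,0,0.004,0,0,0,0.058,0,0,0.003,0,0,0,0.058,0,0,0,0,0,0,0.058,0,0,0,0,0,0,0.058,0,0,0,0,0,0,0.058,0,0,0,0,0,0])

```text
clock: 4.97
position: [0.5528, -0.1097, 0.0194]
ee_rot: [0.0, 0.711, 0.703, 0.0]
contact_force: [0.0, 0.2, 0.4]
width: 0.0581
```

```bash
python3 -c "
from h import *
togo(.5525,-.110,.008,1.56)
"
```

```text
t 4.9667 pos [ 0.5528 -0.1097  0.0194] a 1.5589 w 0.0581 F [0.  0.2 0.4] M [ 0.05 -0.04 -0.01] q [-0.32  0.46  1.82 -0.    0.87 -0.31]
shift [-0.0003 -0.0003  0.0114] rv [ 0.0009  0.0005 -0.0011]
```

Request:
apply_moves(moves=[0.058,0,0,0.003,0,0,0,0.058,0,0,0.003,0,0,0,0.058,0,0,0.002,0,0,0,0.058,0,0,0,0,0,0,0.045,0,0,0,0,0,0,0.045,0,0,0,0,0,0,0.045,0,0,0,0,0,0,0.045,0,0,0,0,0,0], newtons=25)

```text
clock: 5.63
position: [0.5528, -0.1096, 0.0112]
ee_rot: [0.001, 0.711, 0.703, 0.0]
contact_force: [-0.1, 0.8, 0.2]
width: 0.0491
```

```bash
python3 -c "
from h import *
togo(.5525,-.110,.008,1.56)
d=snap('scene','scene3');print(fitpale(d,[.552,-.137,-.01]))
"
```

```text
t 5.6333 pos [ 0.5528 -0.1096  0.0112] a 1.5592 w 0.0491 F [-0.1  0.8  0.2] M [ 0.02  0.05 -0.06] q [-0.32  0.47  1.83 -0.    0.85 -0.31]
shift [-0.0004 -0.0002  0.0032] rv [ 0.0011  0.0005 -0.0008]
(array([ 0.55273795, -0.1371179 , -0.02079358]), np.float64(-0.5400223648079555))
```

Request:
apply_moves(moves=[0.045,0.006,0.003,0,0,0,0.01,0.045,0.008,0.003,0,0,0,0.01,0.045,0.008,0.003,0,0,0,0.01,0.045,0.008,0.003,0,0,0,0.01,0.045,0.008,0.003,0,0,0,0.01,0.045,0.006,0.001,0,0,0,0,0.045,0,0,0,0,0,0,0.045,0,0,0,0,0,0])

```text
clock: 6.35
position: [0.5714, -0.0667, 0.0112]
ee_rot: [0.003, 0.73, 0.684, -0.002]
contact_force: [-1.2, -3.0, 0.3]
width: 0.0495
```

```bash
python3 -c "
from h import *
togo(.5699,-.0646,.011,1.508)
d=snap('scene','scene4');t=snap('top','top4');print(fitpale(d,[.568,-.092,-.06]))
a=cv2.resize(d['image'][210:350,250:390,::-1],None,fx=4,fy=4,interpolation=cv2.INTER_CUBIC)
cv2.imwrite('pics/s4c.png',a)
"
```

```text
t 6.35 pos [ 0.5714 -0.0667  0.0112] a 1.5054 w 0.0495 F [-1.2 -3.   0.3] M [-0.41  0.1  -0.06] q [-0.23  0.48  1.8  -0.01  0.86 -0.16]
shift [ 0.002  -0.0016  0.0002] rv [ 0.0009  0.0068 -0.0026]
(array([ 0.57038499, -0.09455675, -0.06756779]), np.float64(-0.5217329354768958))
```

View pics/s4c.png

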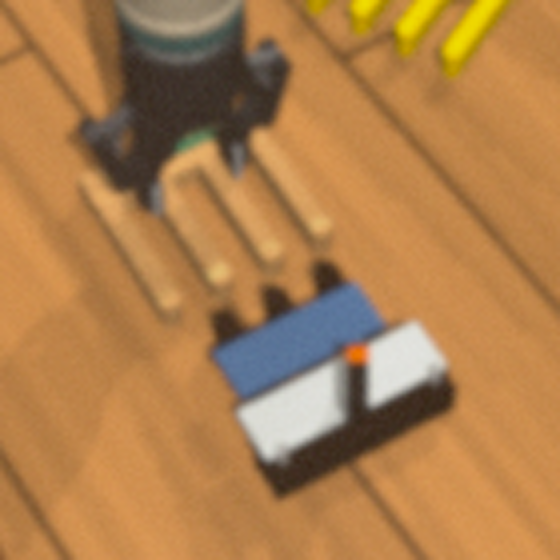

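Request:
apply_moves(moves=[0.045,0.006,-0.001,0,0,0.003,0,0.045,0.006,-0.0005,0,0,0.003,0,0.045,0.006,0,0,0,0,0,0.045,0.006,0,0,0,0,0,0.045,0.006,0,0,0,0,0,0.045,0.006,0,0,0,0,0,0.045,0.004,0,0,0,0,0,0.045,0,0,0,0,0,0])

```text
clock: 7.12
position: [0.5725, -0.0245, 0.0112]
ee_rot: [0.001, 0.73, 0.683, 0.0]
contact_force: [-0.0, -2.4, -0.9]
width: 0.0491
```

```bash
python3 -c "
from h import *
togo(.5747,.0127,.011,1.508)
"
```

```text
t 7.1167 pos [ 0.5725 -0.0245  0.0112] a 1.504 w 0.0491 F [-0.  -2.4 -0.9] M [-0.34  0.1  -0.04] q [-0.16  0.48  1.81 -0.    0.86 -0.1 ]
shift [ 0.0372 -0.0003  0.0002] rv [ 0.0017  0.0014 -0.004 ]
```

Request:
apply_moves(moves=[0.045,0.006,0,0,0,0,-0.003,0.045,0.006,0,0,0,0,0,0.045,0.006,0,0,0,0,0,0.045,0.006,0,0,0,0,0,0.045,0.006,0,0,0,0,0,0.045,0.003,0,0,0,0,0,0.045,0,0,0,0,0,0,0.045,0,0,0,0,0,0])

```text
clock: 7.78
position: [0.5748, 0.0124, 0.0112]
ee_rot: [0.001, 0.729, 0.685, -0.0]
contact_force: [0.9, -3.0, 0.7]
width: 0.0491
```

```bash
python3 -c "
from h import *
togo(.5747,.0127,.011,1.508)
d=snap('scene','scene5');t=snap('top','top5');print(fitpale(d,[.575,-.014,-.06]))
a=cv2.resize(d['image'][210:350,250:390,::-1],None,fx=4,fy=4,interpolation=cv2.INTER_CUBIC)
cv2.imwrite('pics/s5c.png',a)
"
```

```text
t 7.7833 pos [0.5748 0.0124 0.0112] a 1.5088 w 0.0491 F [ 0.9 -3.   0.7] M [-0.43  0.14 -0.06] q [-0.1   0.48  1.8  -0.    0.86 -0.03]
shift [ 0.0003 -0.0001  0.0002] rv [0.0016 0.002  0.0008]
(array([ 0.57409673, -0.01212021, -0.07471948]), np.float64(-0.3956739797949075))
```

View pics/s5c.png

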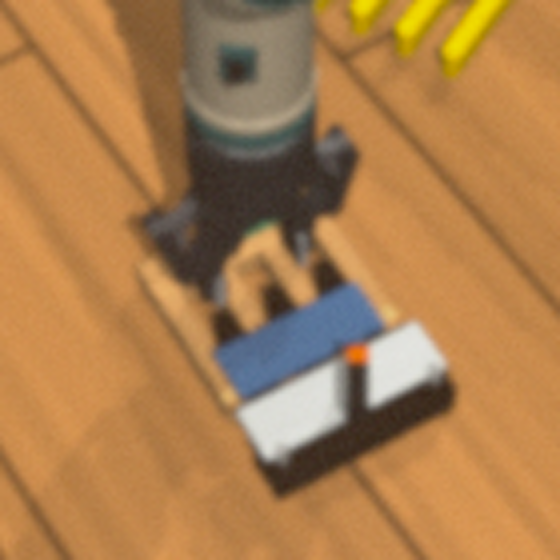

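Request:
apply_moves(moves=[0.058,0,0,0,0,0,0,0.058,0,0,0,0,0,0,0.058,0,0,0,0,0,0,0.058,0,0,-0.003,0,0,0,0.058,0,0,-0.008,0,0,0,0.058,0,0,-0.015,0,0,0,0.058,0,0,-0.015,0,0,0,0.058,0,0,-0.01,0,0,0])

```text
clock: 8.55
position: [0.5723, 0.0137, 0.0628]
ee_rot: [-0.003, 0.73, 0.683, -0.001]
contact_force: [0.0, -0.3, 0.4]
width: 0.058
```

Request:
apply_moves(moves=[0.058,-0.012,0,0,0,0,0,0.058,-0.012,0,0,0,0,0,0.058,-0.012,0,0,0,0,0,0.058,-0.012,0,0,0,0,0,0.058,-0.012,0,0,0,0,0,0.058,-0.008,0,0,0,0,0,0.058,0,0,0,0,0,0,0.058,0,0,0,0,0,0])

```text
clock: 9.22
position: [0.5676, -0.0638, 0.0642]
ee_rot: [-0.002, 0.731, 0.682, -0.0]
contact_force: [0.3, 0.4, 0.1]
width: 0.058
```

```bash
python3 -c "
from h import *
togo(.5707,-.0525,.005,1.508)
d=snap('scene','scene6');t=snap('top','top6')
print(fitpale(d,[.573,-.014,-.06]))
a=cv2.resize(d['image'][190:330,250:390,::-1],None,fx=4,fy=4,interpolation=cv2.INTER_CUBIC)
cv2.imwrite('pics/s6c.png',a)
"
```

```text
t 9.2167 pos [ 0.5676 -0.0638  0.0642] a 1.5018 w 0.058 F [0.3 0.4 0.1] M [-0.01 -0.01  0.01] q [-0.23  0.41  1.75  0.    0.98 -0.17]
shift [0.0113 0.0025 0.0592] rv [-0.0027 -0.0021 -0.0062]
(array([ 0.57453253, -0.01424375, -0.06716704]), np.float64(-0.49803486116734197))
```

View pics/s6c.png

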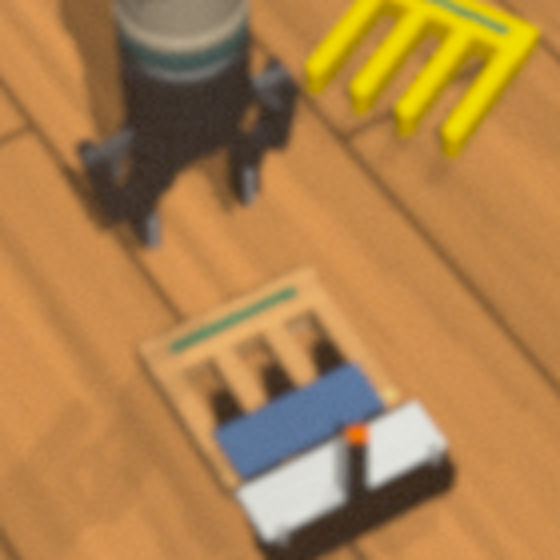

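Request:
apply_moves(moves=[0.058,0,0.002,0.012,0,0,-0.004,0.058,0,0,0.012,0,0,0,0.058,0,0,0.012,0,0,0,0.058,0,0,0.008,0,0,0,0.058,0,0,0.005,0,0,0,0.058,0,0,0.004,0,0,0,0.058,0,0,0,0,0,0,0.058,0,0,0,0,0,0])

```text
clock: 9.98
position: [0.5711, -0.0594, 0.0095]
ee_rot: [-0.001, 0.728, 0.686, 0.001]
contact_force: [0.2, 0.6, 0.5]
width: 0.0579
```

```bash
python3 -c "
from h import *
togo(.573,-.0135,.005,1.508)
"
```

```text
t 9.9833 pos [ 0.5711 -0.0594  0.0095] a 1.5112 w 0.0579 F [0.2 0.6 0.5] M [-0.02  0.   -0.01] q [-0.23  0.48  1.8   0.    0.86 -0.17]
shift [ 0.0459 -0.0008  0.0047] rv [-0.0005 -0.0035  0.0032]
```

Request:
apply_moves(moves=[0.058,0.005,-0.0005,0.003,0,-0.002,0.003,0.058,0.005,0,0,0,0,0,0.058,0.005,0,0,0,0,0,0.058,0.005,0,0,0,0,0,0.058,0.005,0,0,0,0,0,0.058,0.005,0,0,0,0,0,0.058,0.004,0,0,0,0,0,0.058,0,0,0,0,0,0])

```text
clock: 10.65
position: [0.574, -0.0227, 0.008]
ee_rot: [0.001, 0.728, 0.685, 0.001]
contact_force: [0.0, -0.9, 0.1]
width: 0.0583
```

```bash
python3 -c "
from h import *
togo(.573,-.0135,.006,1.508)
d=snap('scene','scene7');print(fitpale(d,[.573,-.0,-.06]))
"
```

```text
t 10.65 pos [ 0.574  -0.0227  0.008 ] a 1.5095 w 0.0583 F [ 0.  -0.9  0.1] M [-0.1  -0.04 -0.05] q [-0.16  0.48  1.81 -0.    0.85 -0.1 ]
shift [ 0.0091 -0.0016  0.002 ] rv [0.003  0.0012 0.0015]
(array([ 0.57591212,  0.00137793, -0.06490432]), np.float64(-0.490908768546463))
```

Request:
apply_moves(moves=[0.058,0.003,-0.0005,0,0,0,0,0.058,0.002,0,0,0,0,0,0.058,0.002,0,0,0,0,0,0.058,0.002,0,0,0,0,0,0.058,0.002,0,0,0,0,0,0.058,0,0,0,0,0,0,0.058,0,0,0,0,0,0,0.058,0,0,0,0,0,0])

```text
clock: 11.37
position: [0.5741, -0.0128, 0.0082]
ee_rot: [0.002, 0.729, 0.685, -0.0]
contact_force: [-0.4, -1.7, -0.0]
width: 0.0581
```

```bash
python3 -c "
from h import *
togo(.573,-.0135,.006,1.508)
d=snap('scene','scene8');print(fitpale(d,[.573,.01,-.06]))
"
```

```text
t 11.3667 pos [ 0.5741 -0.0128  0.0082] a 1.5093 w 0.0581 F [-0.4 -1.7 -0. ] M [-0.4   0.08 -0.12] q [-0.14  0.48  1.81 -0.    0.85 -0.08]
shift [-0.0008 -0.0011  0.0022] rv [0.003  0.0038 0.0013]
(array([ 0.57599713,  0.01157048, -0.05916279]), np.float64(-0.478023675483779))
```

Not yet at the stop by force; push in small steps.

Request:
apply_moves(moves=[0.058,0.002,0,0,0,0,0,0.058,0.0015,0,0,0,0,0,0.058,0.0015,0,0,0,0,0,0.058,0.001,0,0,0,0,0,0.058,0.001,0,0,0,0,0,0.058,0,0,0,0,0,0,0.058,0,0,0,0,0,0,0.058,0,0,0,0,0,0])

```text
clock: 12.08
position: [0.5741, -0.0129, 0.0083]
ee_rot: [0.006, 0.728, 0.686, -0.005]
contact_force: [-0.1, -3.3, -1.5]
width: 0.0582
```

```bash
python3 -c "
from h import *
togo(.573,-.0135,.006,1.508)
"
```

```text
t 12.0833 pos [ 0.5741 -0.0129  0.0083] a 1.5107 w 0.0582 F [-0.1 -3.3 -1.5] M [-0.46  0.08 -0.1 ] q [-0.13  0.48  1.81 -0.02  0.85 -0.06]
shift [-0.0006 -0.001   0.0023] rv [0.0021 0.015  0.0027]
```

Request:
apply_moves(moves=[0.058,0.004,0,0,0,0,0,0.058,0.005,0,0,0,0,0,0.058,0.006,0,0,0,0,0,0.058,0.006,0,0,0,0,0,0.058,0.006,0,0,0,0,0,0.058,0.006,0,0,0,0,0,0.058,0.006,0,0,0,0,0,0.058,0.006,0,0,0,0,0])

```text
clock: 12.75
position: [0.5743, -0.0137, 0.0093]
ee_rot: [0.031, 0.72, 0.692, -0.035]
contact_force: [-2.0, -21.8, 1.5]
width: 0.0578
```

```bash
python3 -c "
from h import *
togo(.573,-.0135,.006,1.508)
d=snap('scene','scene9');print(fitpale(d,[.573,.01,-.06]))
a=cv2.resize(d['image'][210:350,250:390,::-1],None,fx=4,fy=4,interpolation=cv2.INTER_CUBIC)
cv2.imwrite('pics/s9c.png',a)
"
```

```text
t 12.75 pos [ 0.5743 -0.0137  0.0093] a 1.5305 w 0.0578 F [ -2.  -21.8   1.5] M [-3.54  0.24 -0.68] q [-0.09  0.49  1.8  -0.12  0.86  0.03]
shift [ 0.0005 -0.0013  0.0033] rv [-0.0022  0.0929  0.0223]
(array([ 0.57588516,  0.01248505, -0.05851499]), np.float64(-0.47789835524058766))
```

View pics/s9c.png

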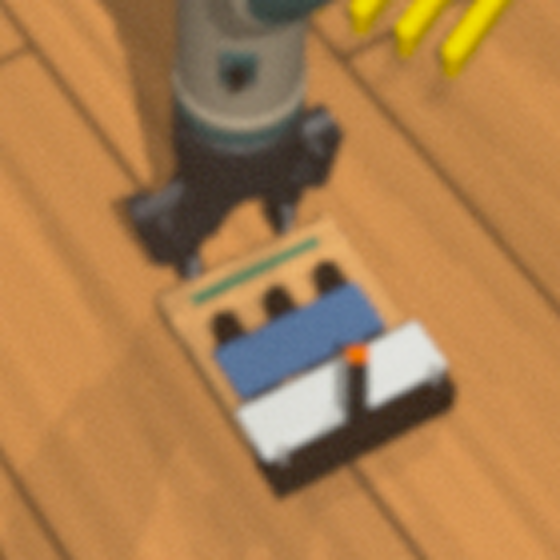

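The picture shows the pale rail (green stripe around pixel 255,270 in the crop) up against the dark slat ends. It held under a 22 N push, so it's home, and the strip hasn't moved. I'll back off and lift.

Request:
apply_moves(moves=[0.058,-0.008,0,0,0,0.05,0.01,0.058,-0.01,0,0,0,0.04,0.01,0.058,-0.01,0,-0.01,0,0,0,0.058,0,0,-0.03,0,0,0,0.05,0,0,-0.03,0,0,0,0.04,0,0,-0.03,0,0,0,0.04,0,0,-0.03,0,0,0,0.04,0,0,0,0,0,0])

```text
clock: 13.47
position: [0.5726, -0.0417, 0.1477]
ee_rot: [-0.002, 0.729, 0.684, -0.001]
contact_force: [0.8, -0.0, -0.1]
width: 0.0402
```

```bash
python3 -c "
from h import *
togo(.5823,.1325,.14,.955)
d=snap('scene','scene10');print(fitpale(d,[.575,.012,-.06]))
P=cloud(d);z=P[...,2]
w=(z>.055)&(z<.082)&(np.hypot(P[...,0]-.582,P[...,1]-.132)<.04)
print(w.sum(),cv2.minAreaRect((P[w][:,:2]*1000).astype(np.float32)))
"
```

```text
t 13.4667 pos [ 0.5726 -0.0417  0.1477] a 1.5065 w 0.0402 F [ 0.8 -0.  -0.1] M [-0.03 -0.04  0.05] q [-0.19  0.34  1.63  0.    1.18 -0.13]
shift [ 0.1744 -0.0015  0.0079] rv [-5.900e-03  3.000e-04  5.515e-01]
(array([ 0.57579127,  0.01333184, -0.05792866]), np.float64(-0.48852803110593995))
105 ((584.3505859375, 133.47537231445312), (37.57042694091797, 11.65317440032959), 55.37052917480469)
```

Request:
apply_moves(moves=[0.04,0.028,0,0,0,0,0,0.04,0.028,0,0,0,0,0,0.04,0.028,0,0,0,0,0,0.04,0.028,0,0,0,0,0,0.04,0.028,0,0,0,0,0,0.04,0.02,0,0,0,0,0,0.04,0,0,0,0,0,0.1,0.04,0,0,0,0,0,0.1])

```text
clock: 14.18
position: [0.5777, 0.1292, 0.143]
ee_rot: [-0.006, 0.797, 0.604, -0.005]
contact_force: [0.0, 0.1, -0.4]
width: 0.0398
```

Request:
apply_moves(moves=[0.04,0,0,0,0,0,0.1,0.04,0,0,0,0,0,0.1,0.04,0,0,0,0,0,0.08,0.04,0,0,0,0,0,0,0.04,0,0,0,0,0,0,0.04,0,0,0,0,0,0,0.04,0,0,0,0,0,0,0.04,0,0,0,0,0,0])

```text
clock: 14.85
position: [0.5715, 0.1345, 0.1376]
ee_rot: [-0.008, 0.875, 0.485, -0.011]
contact_force: [-0.1, 0.8, -0.2]
width: 0.0398
```

```bash
python3 -c "
from h import *
togo(.5823,.1325,.095,.955)
"
```

```text
t 14.85 pos [0.5715 0.1345 0.1376] a 1.0125 w 0.0398 F [-0.1  0.8 -0.2] M [-0.03 -0.02  0.07] q [0.11 0.37 1.6  0.01 1.19 0.67]
shift [0.0045 0.0113 0.0423] rv [-0.0241  0.0129  0.0573]
```

Request:
apply_moves(moves=[0.04,0.002,0.005,0,-0.012,0.006,0.03,0.04,0.002,0.005,0,-0.012,0.006,0.027,0.04,0,0,0.015,0,0,0,0.04,0,0,0.015,0,0,0,0.04,0,0,0.012,0,0,0,0.04,0,0,0,0,0,0,0.04,0,0,0,0,0,0,0.04,0,0,0,0,0,0])

```text
clock: 15.52
position: [0.5839, 0.1317, 0.0956]
ee_rot: [0.001, 0.888, 0.46, 0.002]
contact_force: [0.2, 1.1, -0.7]
width: 0.0398
```

```bash
python3 -c "
from h import *
togo(.5823,.1325,.046,.955)
"
```

```text
t 15.5167 pos [0.5839 0.1317 0.0956] a 0.9558 w 0.0398 F [ 0.2  1.1 -0.7] M [-0.01 -0.01  0.03] q [ 0.11  0.41  1.66 -0.    1.07  0.72]
shift [-0.0004 -0.0019  0.0496] rv [ 0.0036 -0.0019  0.0008]
```

Request:
apply_moves(moves=[0.04,0,-0.0015,0.01,0.003,-0.002,0,0.04,0,0,0.012,0,0,0,0.04,0,0,0.01,0,0,0,0.04,0,0,0.007,0,0,0,0.04,0,0,0.004,0,0,0,0.04,0,0,0,0,0,0,0.04,0,0,0,0,0,0,0.04,0,0,0,0,0,0])

```text
clock: 16.18
position: [0.585, 0.1331, 0.052]
ee_rot: [0.001, 0.888, 0.46, 0.003]
contact_force: [-0.2, 0.4, 0.3]
width: 0.04
```

```bash
python3 -c "
from h import *
togo(.5823,.1325,.047,.955)
d=snap('scene','scene11');t=snap('top','top11')
a=cv2.resize(d['image'][240:340,290:390,::-1],None,fx=5,fy=5,interpolation=cv2.INTER_CUBIC)
cv2.imwrite('pics/s11c.png',a)
"
```

```text
t 16.1833 pos [0.585  0.1331 0.052 ] a 0.9563 w 0.04 F [-0.2  0.4  0.3] M [ 0.03 -0.01 -0.01] q [ 0.11  0.46  1.71 -0.    0.97  0.72]
shift [-0.002  -0.0019  0.005 ] rv [ 0.0044 -0.0036  0.0013]
```

View pics/s11c.png

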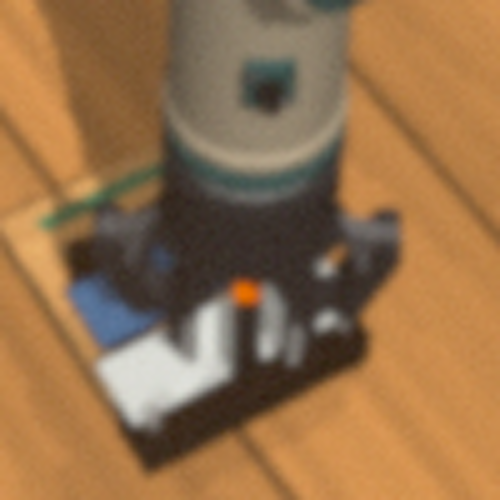

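Request:
apply_moves(moves=[0.04,-0.002,-0.002,0.002,0.004,-0.003,0,0.04,0,0,0.002,0,0,0,0.04,0,0,0,0,0,0,0.005,0,0,0,0,0,0,0.005,0,0,0,0,0,0,0.005,0,0,0,0,0,0,0.005,0,0,0,0,0,0,0.005,0,0,0,0,0,0], newtons=30)

```text
clock: 16.95
position: [0.5817, 0.1336, 0.0494]
ee_rot: [-0.001, 0.888, 0.46, 0.001]
contact_force: [-0.8, 0.2, 0.2]
width: 0.0113
```

```bash
python3 -c "
from h import *
togo(.5823,.1325,.047,.078)
"
```

```text
t 16.95 pos [0.5817 0.1336 0.0494] a 0.9563 w 0.0113 F [-0.8  0.2  0.2] M [ 0.06 -0.03 -0.03] q [0.11 0.46 1.71 0.   0.97 0.72]
shift [-0.0005  0.0011  0.0024] rv [-0.001  -0.0022  0.8783]
```

Request:
apply_moves(moves=[0.005,0,0,0,0,0,0.1,0.005,0,0,0,0,0,0.1,0.005,0,0,0,0,0,0.1,0.005,0,0,0,0,0,0.1,0.005,0,0,0,0,0,0.1,0.005,0,0,0,0,0,0.05,0.005,0,0,0,0,0,0,0.005,0,0,0,0,0,0])

```text
clock: 17.62
position: [0.5819, 0.1333, 0.0494]
ee_rot: [-0.0, 0.982, 0.19, 0.001]
contact_force: [-0.9, 1.5, 0.6]
width: 0.0116
```

```bash
python3 -c "
from h import *
togo(.5817,.1336,.049,.078)
"
```

```text
t 17.6167 pos [0.5819 0.1333 0.0494] a 0.3819 w 0.0116 F [-0.9  1.5  0.6] M [ 0.05  0.12 -0.05] q [0.11 0.46 1.71 0.   0.97 1.3 ]
shift [-0.0001 -0.0004  0.0004] rv [-3.000e-04 -1.900e-03  3.039e-01]
```

Request:
apply_moves(moves=[0.005,0,0,0,0,0,0.08,0.005,0,0,0,0,0,0.08,0.005,0,0,0,0,0,0.08,0.005,0,0,0,0,0,0.05,0.005,0,0,0,0,0,0.04,0.005,0,0,0,0,0,0.04,0.005,0,0,0,0,0,0.04,0.005,0,0,0,0,0,0.04])

```text
clock: 18.28
position: [0.5811, 0.1329, 0.0496]
ee_rot: [0.002, 1.0, -0.029, 0.0]
contact_force: [-5.6, 0.3, 11.7]
width: 0.0112
```

```bash
python3 -c "
from h import *
togo(.5817,.1336,.049,.078)
"
```

```text
t 18.2833 pos [0.5811 0.1329 0.0496] a -0.0585 w 0.0112 F [-5.6  0.3 11.7] M [0.34 0.58 1.45] q [ 0.11  0.46  1.71 -0.    0.97  1.74]
shift [ 0.0006 -0.0007  0.0006] rv [ 0.0034 -0.0003 -0.1365]
```

Request:
apply_moves(moves=[0.005,0,0,0,0,0,0.04,0.005,0,0,0,0,0,0.04,0.005,0,0,0,0,0,0,0.005,0,0,0,0,0,0,0.005,0,0,0,0,0,-0.05,0.005,0,0,0,0,0,-0.05,0.005,0,0,0,0,0,-0.05,0.005,0,0,0,0,0,0])

```text
clock: 18.95
position: [0.5818, 0.133, 0.0494]
ee_rot: [0.005, 1.0, 0.026, 0.001]
contact_force: [-1.8, -0.1, 1.0]
width: 0.0115
```

```bash
python3 -c "
from h import *
togo(.5817,.1336,.0495,1.6)
d=snap('scene','scene12');t=snap('top','top12')
a=cv2.resize(d['image'][240:340,290:390,::-1],None,fx=5,fy=5,interpolation=cv2.INTER_CUBIC)
cv2.imwrite('pics/s12c.png',a)
"
```

```text
t 18.95 pos [0.5818 0.133  0.0494] a 0.053 w 0.0115 F [-1.8 -0.1  1. ] M [0.3  0.11 0.37] q [ 0.11  0.46  1.71 -0.01  0.97  1.64]
shift [-0.0001 -0.0006 -0.0001] rv [ 0.0096  0.0058 -1.547 ]
```

View pics/s12c.png

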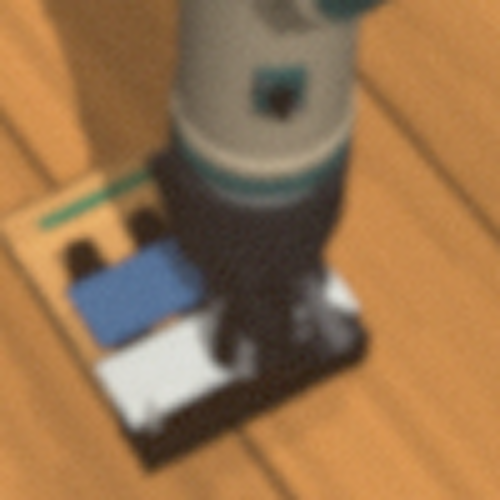

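Request:
apply_moves(moves=[0.005,0,0,0,0.01,0.005,-0.1,0.005,0,0,0,0,0,-0.1,0.005,0,0,0,0,0,-0.1,0.005,0,0,0,0,0,-0.1,0.005,0,0,0,0,0,-0.1,0.005,0,0,0,0,0,-0.1,0.005,0,0,0,0,0,-0.08,0.005,0,0,0,0,0,0])

```text
clock: 19.72
position: [0.5818, 0.1334, 0.0494]
ee_rot: [-0.002, 0.933, 0.36, 0.004]
contact_force: [-0.1, 1.1, -0.6]
width: 0.0113
```

```bash
python3 -c "
from h import *
togo(.5817,.1336,.0495,1.63)
"
```

```text
t 19.7167 pos [0.5818 0.1334 0.0494] a 0.7355 w 0.0113 F [-0.1  1.1 -0.6] M [-0.03  0.13  0.1 ] q [0.1  0.46 1.72 0.01 0.96 0.94]
shift [ 0.0001 -0.0002 -0.0001] rv [ 0.0029 -0.0091 -0.8945]
```

Request:
apply_moves(moves=[0.005,0,0,0,0.003,-0.008,-0.11,0.005,0,0,0,0,0,-0.11,0.005,0,0,0,0,0,-0.11,0.005,0,0,0,0,0,-0.11,0.005,0,0,0,0,0,-0.11,0.005,0,0,0,0,0,-0.11,0.005,0,0,0,0,0,-0.11,0.005,0,0,0,0,0,-0.06])

```text
clock: 20.38
position: [0.5814, 0.1337, 0.0494]
ee_rot: [-0.004, 0.709, 0.705, 0.002]
contact_force: [-0.7, 1.5, 0.5]
width: 0.0114
```

```bash
python3 -c "
from h import *
togo(.5817,.1336,.0495,1.64)
"
```

```text
t 20.3833 pos [0.5814 0.1337 0.0494] a 1.5655 w 0.0114 F [-0.7  1.5  0.5] M [-0.06 -0.01 -0.09] q [0.1  0.46 1.71 0.01 0.97 0.1 ]
shift [-0.0001  0.0003 -0.0001] rv [-0.0027 -0.0077 -0.0745]
```

Finish the turn, let it settle, then open.

Request:
apply_moves(moves=[0.005,0,0,0,0,-0.006,-0.04,0.005,0,0,0,0,0,-0.03,0.005,0,0,0,0,0,0,0.005,0,0,0,0,0,0,0.02,0,0,0,0,0,0,0.03,0,0,0,0,0,0,0.04,0,0,0,0,0,0,0.04,0,0,0,0,0,0])

```text
clock: 21.05
position: [0.5821, 0.133, 0.0495]
ee_rot: [-0.002, 0.691, 0.723, 0.001]
contact_force: [0.1, 0.3, -1.4]
width: 0.0395
```

Request:
apply_moves(moves=[0.04,0,0,-0.01,0,0,0,0.04,0,0,-0.02,0,0,0,0.04,0,0,-0.03,0,0,0,0.04,0,0,-0.03,0,0,0,0.04,0,0,-0.03,0,0,0,0.04,0,0,-0.03,0,0,0,0.04,0,0,0,0,0,0,0.04,0,0,0,0,0,0])

```text
clock: 21.72
position: [0.582, 0.132, 0.2099]
ee_rot: [-0.002, 0.692, 0.722, 0.0]
contact_force: [-0.8, -0.3, -0.5]
width: 0.0401
```

```bash
python3 -c "
from h import *
togo(.5817,.1336,.0495,1.64)
d=snap('scene','scene13');t=snap('top','top13')
a=cv2.resize(d['image'][210:350,250:390,::-1],None,fx=4,fy=4,interpolation=cv2.INTER_CUBIC)
cv2.imwrite('pics/s13c.png',a)
print(fitpale(d,[.575,.012,-.06]))
P=cloud(d);z=P[...,2]
w=(z>.055)&(z<.082)&(np.hypot(P[...,0]-.582,P[...,1]-.132)<.035)
print(w.sum(),cv2.minAreaRect((P[w][:,:2]*1000).astype(np.float32)))
hsv=cv2.cvtColor(d['image'],cv2.COLOR_RGB2HSV).astype(int)
blue=(hsv[...,0]>95)&(hsv[...,0]<125)&(hsv[...,1]>70)&(z>.025)&(z<.045)&(np.hypot(P[...,0]-.58,P[...,1]-.075)<.08)
Pb=P[blue];print('strip',Pb.mean(0),cv2.minAreaRect((Pb[:,:2]*1000).astype(np.float32)))
"
```

```text
t 21.7167 pos [0.582  0.132  0.2099] a 1.613 w 0.0401 F [-0.8 -0.3 -0.5] M [ 0.02  0.07 -0.05] q [0.1  0.32 1.49 0.   1.33 0.06]
shift [1.200e-03 1.000e-04 1.604e-01] rv [-0.0019 -0.0025 -0.027 ]
(array([ 0.57609315,  0.01319579, -0.06031115]), np.float64(-0.4575666532016108))
125 ((584.2182006835938, 133.61288452148438), (13.868345260620117, 38.457122802734375), 1.5946921110153198)
strip [0.58474102 0.07458122 0.03251183] ((584.097412109375, 73.36796569824219), (37.617794036865234, 94.5038070678711), 85.52980041503906)
```

View pics/s13c.png

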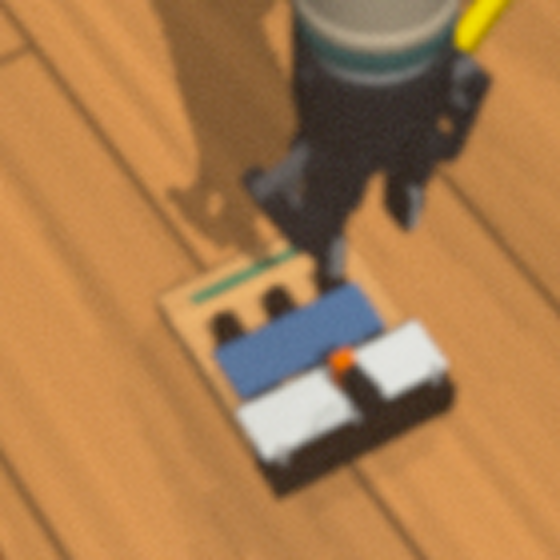

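```bash
python3 -c "
from h import *
workorder.sign_off()"
```

```text
the job is handed in; nothing more can be done
```

The rack is closed, the wing screw was bottomed and backed off a quarter turn, and the job is handed in. It took about 22 s of the 70 s allowed; sign-off gives no verdict.

**How it was done:**
- **Loose half:** I gripped its two middle slats, lined it up with the fixed half and slid it in along the bench. I then released it and pushed the rail home from behind with the two open fingers. It stopped and held against a 22 N push.
- **Wing screw:** I turned it clockwise until it hit the stop hard, at about 1.45 N m. I then turned it back a quarter turn, let go and raised the arm clear.

**Last checks, from the scene camera:**

| Item | Reading | Allowed |
|---|---|---|
| Loose half, distance from home | about 1 mm sideways, 1–2 mm along y | 6 mm sideways, 4 mm in y |
| Loose half, angle to rack | under 0.01 rad | 0.07 rad |
| Wing screw angle | 1.48 rad by camera, 1.47 rad by tool angle | 1.17–1.69 rad |
| Test strip | 1.3 mm or less of apparent shift, still on the dark slats | 15 mm |

**Less certain:**
- **Screw stop:** reaching it was judged from torque and tool angle, because the gripper hid the wing. The tool turned about 0.13 rad past the predicted stop angle; I took this as give in the grip.
- **Other objects:** I did not re-measure the beaker, bowl, jar, rib or brush. The arm never worked near them.
- **Camera disagreement:** the two cameras differ by 2–4 mm on the rack and wing position. I used the average of the two.

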